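# Centre the machine grip on its pedestal

### The arm

A 6-joint arm with a two-finger parallel gripper is mounted at the origin on the work surface. World frame = base frame: x ahead of the robot, y to its left, z up, the work surface at z = 0. Lengths are in m, angles in rad, forces in N, time in s.
With the tool pointing down it reaches from about 0.35 to 0.975 m from the base axis. Payload 4.9 kg.
Tool frame: the origin (TCP) lies midway between the tips of the shut fingers; the grasp point (between the pads) lies 19 mm behind it; y points along the fingers, z is the direction in which the jaws open and shut, and the axes are right-handed (so a half turn about y gives the same grasp; the last joint's range is limited). The gripper opens to 85 mm and grips with 20 to 120 N. Pads are 22 mm wide; open, the fingers measure 114 mm over their backs; the gripper's body (76 mm by 85 mm) begins 54 mm behind the grasp point. The pads swing forward as they close: fully open they stand 13 mm farther back than shut.
Start: joints at [1.207, 0.053, 1.613, -0, 1.476, -0.119], TCP at [0.151, 0.606, 0.231] pointing down, gripper open.
Joint ranges: [-3.01, 3.01], [-1.01, 2.22], [0.06, 2.58], [-1.02, 4.17], [0.09, 2.62], [-3.14, 3.14]. Speed limits (rad/s): [2.57, 2.57, 3.14, 3.14, 3.14, 3.14].

### API

Orientations are given as a unit quaternion [w, x, y, z].
In Python, from station import ctrl, jaws, kin, readout, cams, finish_job gives the robot as it stands. Calls block until the motion is done:
- ctrl.move_to(position, orientation): joint-space move of the TCP to a pose.
- ctrl.line_to(position, rate=0.15, ori=None, guard=None): straight line of the TCP; ori=None keeps the orientation; rate is the mean speed in m/s. With guard (N) it stops when the force on the tool has changed by that much, and returns True; else False.
- ctrl.move_j(angles): joint-space move.
- jaws.gripper_to(opening, grip_force=None): finger opening in m; grip_force is the grip in N (None keeps the last); returns when the fingers have stopped.
- ctrl.sleep(seconds).
- kin.inverse_kinematics(position, orientation): joint angles nearest the present ones, or None.
- readout.get_obs(): the state.
- cams.capture(name): name is "side" or "top" or "wrist"; returns a dict with "color" (480x640x3 uint8, red, green, blue), "z_map" (480x640 float32, m along the optical axis (not along the pixel's ray), 0 where there is no reading), "vfov" (degrees; the focal length in pixels is half the picture's height over the tangent of half this angle, whatever the lens; pixels are square), "cx", "cy" (the principal point, pixels), "rvec" (rotation vector, rad) and "tvec" (3), from world to camera coordinates, as OpenCV has them; the wrist camera has in their place "hand_eye" (4x4, takes a point from camera to tool coordinates, whose origin is the TCP and whose axes are the tool frame's). Camera axes: x right, y down, z forward; pixel columns grow to the right and rows downward; lengths in m; the calibration is good to about 2 mm. A picture is of the moment at which its call begins: read the wrist's pose just before it.
A pose or a line that the arm cannot do raises ctrl.PlanningError and nothing moves.
- finish_job(): hands the job in, once; it reports no verdict.
The state is a dict: "clock": time; "joint_pos": joint angles; "dq": joint speeds; "joint_efforts": joint torques, N m; "position": TCP position; "orientation": TCP orientation; "wrist_force": force on the tool from outside, world axes, zero at the start; "ft_torque": the same for the moment, N m; "finger_gap": finger opening in m.
Only numpy, scipy, OpenCV 4.12 (cv2) and the standard library are available. Lean on these libraries where they do the work, as an engineer would, in place of code of your own. Each camera call takes 0.05 s, during which the arm holds its last target. There are 200 camera calls.

### The job

The knurled steel tattoo-machine grip stands on end, off-centre, on the small round pedestal. Without gripping or lifting it, nudge it with light, slow fingertip taps low on its side until it stands upright in the middle of the ring engraved in the pedestal's top, with the ring showing all round it so that the cover will fit over it later. Do not tip it or knock it off, and leave the other things where they are.

Things in the scene. Friction and masses are not known exactly. Their poses are not given: they have to be found in the camera images.
- grip: the tattoo-machine grip to centre: knurled steel cylinder standing on end on the pedestal, 32 mm in diameter, 58 mm tall; flat foot 24 mm across, flaring to 32 mm by 6 mm up. Origin: centre of its underside; z up its axis. About 0.1 to 0.21 kg. Loose: pushed within 10 mm of its underside it slides, pushed high it topples. Starts 14 to 21 mm off the pedestal's centre, in any direction
- pedestal_top (a point): centre of the top face of the fixed aluminium pedestal, 50 mm above the table. The top is a flat disc 72 mm in diameter and 10 mm thick on a 40 mm column with a 96 mm foot; a thin dark ring, 44 mm in inner diameter, is engraved in the top about this point. z up
- spare_grip: bystander: a taller grip of the same kind, 32 mm in diameter and 70 mm tall, standing on the table. Origin at the centre of its underside
- ink_bottle: bystander: black ink bottle with a white cap, 34 mm in diameter and 85 mm tall, on the table. Origin at the centre of its underside
- cover: bystander: clear plastic cover with a small knob on top, 58 mm in diameter and 82 mm tall, standing on the table. Origin at the centre of its underside
- ink_cup: bystander: small open steel cup, 44 mm across the rim and 30 mm tall, on the table. Origin at the centre of its underside
Mind the look-alikes: they are no part of the job. Leave any orange look-alike of the grip alone. Of the things that look like the part that bears pedestal_top, the smaller one is meant.

How it is judged:
By the outcome, as a careful person would: the job done as asked, in the order asked, and still so for the second after the job is handed in, with the robot touching nothing.
It also fails if it takes over 54 s, if anything falls off the work surface, if the arm or the gripper's body presses on something with over 40 N, if the wrist force passes 120 N, or if a joint passes its speed limit or range.

## Working session

There is one attempt and no reset: what is moved stays moved. The work goes in short steps, each a Python script; the robot and the scene stay as the last script left them, time stands still between calls to the robot, and variables do not carry over. Pictures are saved under pics/ and viewed, about 8 in all and at most 12, crops included, and the job is handed in when it is done.

```bash
mkdir -p pics; ls
python3 - <<'E'
from station import ctrl,jaws,kin,readout,cams
import cv2,pickle,numpy as np
o=readout.get_obs();print(o)
d={n:cams.capture(n) for n in("side","top")}
pickle.dump(d,open("c0.pkl","wb"))
for n in d:
    cv2.imwrite(f"pics/{n}0.png",d[n]["color"][:,:,::-1]);print(n,{k:v for k,v in d[n].items() if k not in("color","z_map")})
E
```

```text
pics
{'clock': 0.0, 'joint_pos': array([ 1.20700231e+00,  5.33662546e-02,  1.61432138e+00, -2.21980637e-05,
        1.47599942e+00, -1.19010578e-01]), 'dq': array([ 4.71807278e-05, -1.78244586e-04, -1.91475171e-03, -6.56274222e-04,
        2.93174746e-04, -1.40158436e-03]), 'joint_efforts': array([-1.75155146e-03, -3.93661094e+01, -3.70183611e+01, -1.90007281e-04,
        6.93278213e-03,  2.87763434e-06]), 'position': array([0.15125071, 0.60576751, 0.23004084]), 'orientation': array([-0.70109608,  0.70253784, -0.08649675,  0.08615788]), 'wrist_force': array([ 0.01107614, -0.42948174,  0.43842956]), 'ft_torque': array([-0.02872284, -0.06727484, -0.01483223]), 'finger_gap': 0.0855516374776001}
side {'vfov': 53.13877512976212, 'cx': 324.50066735427976, 'cy': 238.6157127115951, 'rvec': array([ 0.44000097, -2.81766027,  1.04014588]), 'tvec': array([0.55250059, 0.1323165 , 0.76067715])}
top {'vfov': 51.16008260979156, 'cx': 321.8192421725788, 'cy': 242.86463092615293, 'rvec': array([ 2.16652171, -2.11615155,  0.16228536]), 'tvec': array([0.03944804, 0.55228823, 0.67120668])}
```

View pics/top0.png

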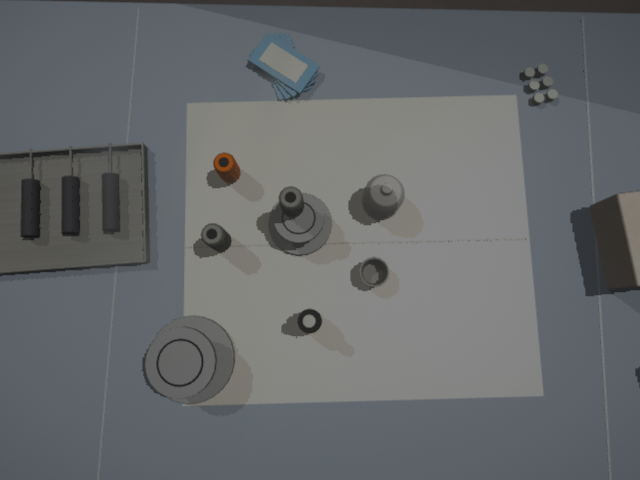

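View pics/side0.png

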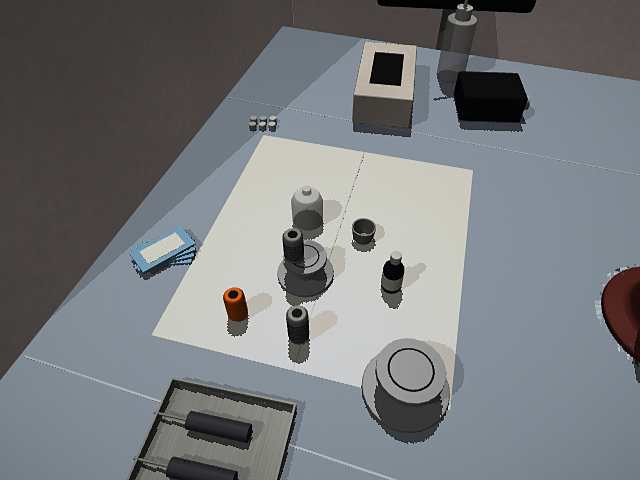

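Top view: the small pedestal is at (299,220), and the dark grip on it has its top at (291,200). The look-alikes are the orange grip (227,163), the spare grip on the table (215,237) and the large pedestal (180,362). The target is the steel grip on the small pedestal. The cover is at (383,197), the cup at (374,271) and the bottle at (310,320). I'll confirm this with an enlarged crop and depth measurements.

```bash
cat > h.py <<'E'
import numpy as np,cv2
def K(c):
    f=240/np.tan(np.radians(c["vfov"])/2); return np.array([[f,0,c["cx"]],[0,f,c["cy"]],[0,0,1]])
def ext(c):
    return cv2.Rodrigues(c["rvec"])[0],c["tvec"]
def cloud(c):
    R,t=ext(c);k=K(c);v,u=np.mgrid[:480,:640];z=c["z_map"]
    p=np.stack([(u-k[0,2])/k[0,0]*z,(v-k[1,2])/k[1,1]*z,z],-1)
    w=(p-t)@R; w[z==0]=np.nan; return w
def rect(c,x0,y0,n,s,z):
    "picture of plane z: column = x0+col*s, row = y0-row*s"
    R,t=ext(c);H=K(c)@np.column_stack([R[:,0],R[:,1],R[:,2]*z+t])
    A=np.array([[s,0,x0],[0,-s,y0],[0,0,1.]])
    return cv2.warpPerspective(c["color"],np.linalg.inv(H@A),(n,n),flags=cv2.INTER_CUBIC)
def pix2w(c,u,v,z):
    R,t=ext(c);d=R.T@np.linalg.inv(K(c))@[u,v,1];o=-R.T@t
    return o+d*(z-o[2])/d[2]
E
python3 - <<'E'
import pickle;from h import *
d=pickle.load(open("c0.pkl","rb"))
for n in d:
    c=d[n];w=cloud(c)
    print(n,"table z",np.nanmedian(w[330:380,400:440,2]) if n=="top" else "", "cam",-ext(c)[0].T@ext(c)[1])
    h=np.nan_to_num(w[...,2]);
    m=((h>.012)&(h<.2)).astype(np.uint8);N,L,S,C=cv2.connectedComponentsWithStats(m)
    for i in range(1,N):
        if S[i,4]>150:
            p=w[L==i];print(i,C[i].round(),S[i,4],"zmax %.3f"%np.percentile(p[:,2],98),"xy",p[:,:2].min(0).round(3),p[:,:2].max(0).round(3))
c=d["top"];w=cloud(c);P=pix2w(c,299,220,.05);G=pix2w(c,291,198,.108);print("ped",P,"grip",G)
near=np.hypot(w[...,0]-P[0],w[...,1]-P[1])<.06
for n in d:
    w=cloud(d[n]);near=np.hypot(w[...,0]-P[0],w[...,1]-P[1])<.06
    for lo,hi in((.044,.056),(.103,.115)):
        p=w[near&(w[...,2]>lo)&(w[...,2]<hi)];print(n,lo,len(p),cv2.minEnclosingCircle(p[:,:2].astype(np.float32)),p.mean(0))
a=rect(c,P[0]-.06,P[1]+.06,480,.00025,.05);b=rect(d["side"],P[0]-.06,P[1]+.06,480,.00025,.05)
cv2.imwrite("pics/r0.png",np.clip(np.hstack([a,b])[:,:,::-1]*1.5,0,255)[:,:].astype(np.uint8)); im=cv2.imread("pics/r0.png");cv2.imwrite("pics/r0.png",cv2.resize(im,(800,400)))
E
```

```text
side table z  cam [0.40688978 0.54334421 0.66378616]
1 [57. 47.] 11000 zmax 0.192 xy [ 1.332 -0.765] [ 1.347 -0.051]
2 [477.  74.] 5106 zmax 0.172 xy [ 0.251 -0.646] [ 0.476 -0.427]
3 [385.  82.] 4413 zmax 0.076 xy [ 0.499 -0.605] [ 0.663 -0.349]
20 [307. 206.] 1073 zmax 0.080 xy [ 0.596 -0.054] [ 0.654 -0.003]
21 [363. 228.] 341 zmax 0.031 xy [ 0.493 -0.044] [ 0.535 -0.   ]
22 [162. 249.] 1439 zmax 0.018 xy [0.79  0.065] [0.89  0.177]
23 [302. 255.] 1609 zmax 0.108 xy [0.551 0.051] [0.622 0.125]
26 [393. 272.] 676 zmax 0.085 xy [0.425 0.059] [0.46  0.087]
35 [630. 305.] 1023 zmax 0.042 xy [ 0.05  -0.069] [0.093 0.064]
39 [235. 303.] 597 zmax 0.059 xy [0.646 0.181] [0.679 0.214]
47 [297. 323.] 718 zmax 0.071 xy [0.54  0.189] [0.572 0.222]
58 [410. 372.] 3799 zmax 0.067 xy [0.337 0.192] [0.43  0.285]
69 [206. 438.] 3645 zmax 0.028 xy [0.512 0.311] [0.703 0.466]
top table z 0.0005083277079864525 cam [0.44281324 0.05023755 0.74732154]
1 [283.  63.] 2203 zmax 0.019 xy [0.788 0.065] [0.891 0.177]
29 [ 76. 201.] 4495 zmax 0.028 xy [0.501 0.309] [0.704 0.545]
30 [226. 167.] 578 zmax 0.060 x
[... 311 characters left out ...]
032 xy [ 0.492 -0.044] [ 0.534 -0.002]
37 [309. 320.] 491 zmax 0.087 xy [0.426 0.051] [0.459 0.084]
62 [181. 362.] 4092 zmax 0.068 xy [0.329 0.191] [0.433 0.292]
ped [0.58201981 0.08550013 0.05      ] grip [0.59950356 0.09392005 0.108     ]
side 0.044 881 ((0.5864067077636719, 0.08791348338127136), 0.037059541791677475) [0.57816782 0.09298719 0.0489083 ]
side 0.103 245 ((0.6014853119850159, 0.09735435992479324), 0.01571989618241787) [0.60065933 0.09871344 0.106404  ]
top 0.044 1517 ((0.5864184498786926, 0.08707644790410995), 0.03604773059487343) [0.58024097 0.08444387 0.049902  ]
top 0.103 429 ((0.601173996925354, 0.09557513892650604), 0.016086364164948463) [0.60063496 0.09534584 0.10720321]
```

View pics/r0.png

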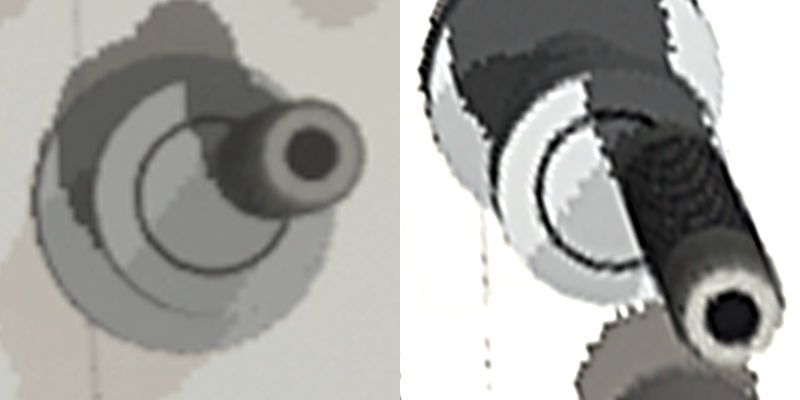

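The crop confirms the target: the knurled grip on the small pedestal, with its ring centred about (213,195) in the left panel. Both cameras agree on the offset from the pedestal centre, about (+15, +9) mm, or 17 mm, which fits the given range. I'll push with shut fingers tilted 10° tip-first, so that contact is about 7 mm up.

```bash
cat >> h.py <<'E'
from scipy.spatial.transform import Rotation as Ro
from station import ctrl,jaws,kin,readout,cams,finish_job
PC=np.array([.5864,.0872])
def measure(c,P=PC):
    w=cloud(c);near=np.hypot(w[...,0]-P[0],w[...,1]-P[1])<.06;r=[]
    for lo,hi in((.044,.056),(.103,.115)):
        p=w[near&(w[...,2]>lo)&(w[...,2]<hi)];(x,R)=cv2.minEnclosingCircle(p[:,:2].astype(np.float32));r+=[np.array(x),R,len(p)]
    return r
def ori(d,th=10):
    "quaternions: fingers down, tips leaning along d, jaw axis square to d"
    t=np.radians(th);y=np.array([d[0]*np.sin(t),d[1]*np.sin(t),-np.cos(t)]);out=[]
    for s in(1,-1):
        z=s*np.array([-d[1],d[0],0]);x=np.cross(y,z)
        out.append(Ro.from_matrix(np.column_stack([x,y,z])).as_quat(scalar_first=True))
    return out
def best(p,d,th=10):
    q0=readout.get_obs()["joint_pos"];L=[]
    for q in ori(d,th):
        j=kin.inverse_kinematics(p,q)
        if j is not None:L.append((np.abs(np.array(j)-q0).max(),q))
    return min(L,key=lambda a:a[0])
E
python3 - <<'E'
from h import *
jaws.gripper_to(0.0)
d=-np.array([.0149,.0089]);d/=np.hypot(*d);g=np.array([.6013,.0962])
a=g-d*.042
dj,q=best([*a,.055],d);print("maxdj",dj,q)
ctrl.move_to([*a,.20],q)
ctrl.line_to([*a,.10],rate=.1)
o=readout.get_obs();print(o["clock"],o["position"],np.r_[a,.1],o["finger_gap"],o["wrist_force"])
ctrl.line_to([*a,.055],rate=.05,guard=4)
o=readout.get_obs();print(o["clock"],o["position"],np.r_[a,.055],o["wrist_force"])
c=cams.capture("side");cv2.imwrite("pics/s1.png",cv2.resize(c["color"][150:350,200:420,::-1],None,fx=3,fy=3,interpolation=cv2.INTER_CUBIC))
E
```

```text
maxdj 1.2723404699233445 [-0.12795294  0.24676985 -0.66264971  0.69543371]
4.4667 [0.6380883  0.11781812 0.10109576] [0.63735734 0.1177376  0.1       ] -0.0001772785041625918 [-0.01707677  0.12684271  0.12462699]
5.5167 [0.6377315  0.1177761  0.05548387] [0.63735734 0.1177376  0.055     ] [ 0.13602984  0.27060542 -0.31878357]
```

View pics/s1.png

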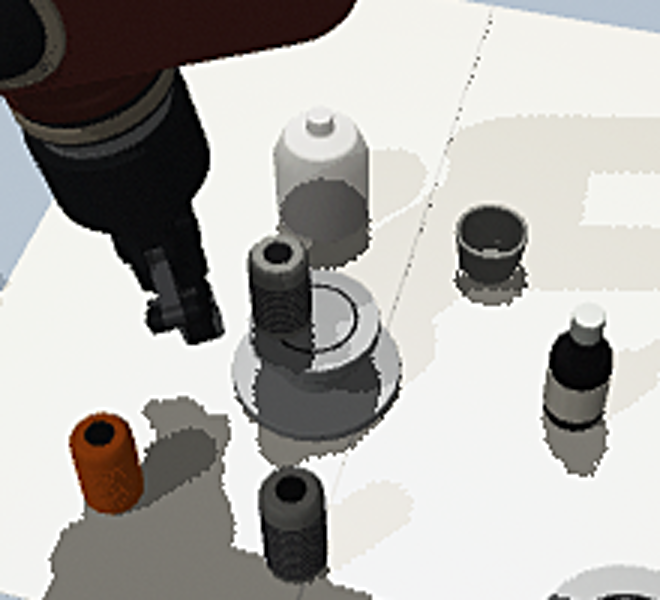

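The fingertips at crop (210,325) stand clear behind the grip, and everything is upright. I'll push slowly and stop about 5 mm short.

Run:
```python
from h import *
d=-np.array([.0149,.0089]);d/=np.hypot(*d)
for k in (.036,.032):
    e=PC-d*k;hit=ctrl.line_to([*e,.055],rate=.012,guard=5)
    o=readout.get_obs();print(k,hit,o["clock"],o["position"]-np.r_[e,.055],o["wrist_force"])
    for n in("side","top"):
        c=cams.capture(n);m=measure(c);print(n,"ped",m[0].round(4),round(m[1],4),"top",m[3].round(4),round(m[4],4),m[5],"rel to PC mm",((m[3]-PC)*1e3).round(1))
c=cams.capture("side");cv2.imwrite("pics/s2.png",cv2.resize(c["color"][180:300,230:380,::-1],None,fx=4,fy=4,interpolation=cv2.INTER_CUBIC))
```

```text
0.036 False 7.6667 [4.64534061e-05 4.94368796e-06 1.54748839e-05] [-0.00820729  0.49461458  0.189055  ]
side ped [0.5901 0.0911] 0.04 top [0.607  0.1051] 0.0325 275 rel to PC mm [20.6 17.9]
top ped [0.5839 0.0784] 0.0345 top [0. 0.] 0.0 0 rel to PC mm [-586.4  -87.2]
0.032 False 8.25 [-2.04239843e-04 -1.11302154e-04 -2.78414924e-05] [ 0.22329487 -1.28083645  0.39998105]
side ped [0.5895 0.0905] 0.0392 top [0.6045 0.1045] 0.0344 278 rel to PC mm [18.1 17.3]
top ped [0.5826 0.0763] 0.0335 top [0. 0.] 0.0 0 rel to PC mm [-586.4  -87.2]
```

View pics/s2.png

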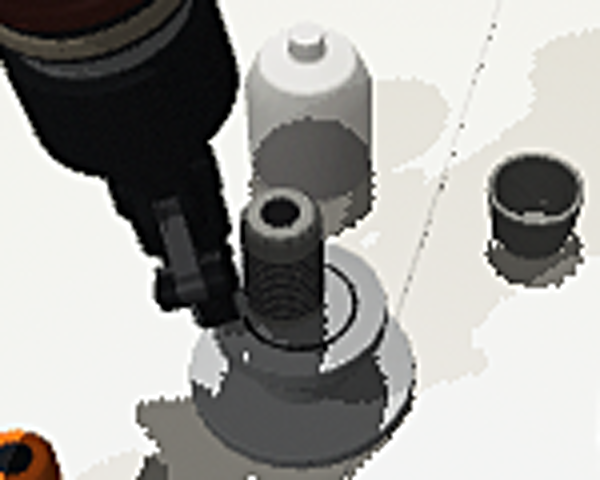

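```bash
cat >> h.py <<'E'
def grip_side(c,lo=.1,hi=.115,D=None):
    "grip's top from the component of points at its height nearest the pedestal axis"
    w=cloud(c);m=((w[...,2]>lo)&(w[...,2]<hi)).astype(np.uint8)
    N,L,S,C=cv2.connectedComponentsWithStats(m,connectivity=4);r=[]
    for i in range(1,N):
        if S[i,4]>60:
            p=w[L==i][:,:2].astype(np.float32);x,R=cv2.minEnclosingCircle(p);r.append((np.hypot(*(np.array(x)-PC)),np.array(x),R,S[i,4]))
    return min(r,key=lambda a:a[0]) if r else None
E
python3 - <<'E'
from h import *
import pickle
d=-np.array([.0149,.0089]);d/=np.hypot(*d)
c0=pickle.load(open("c0.pkl","rb"))["side"];print("start",grip_side(c0))
c=cams.capture("side");print("now",grip_side(c), "bore px",pix2w(c,300.3,232.8,.108))
# back off, rise, look from the top
e=PC-d*.055
ctrl.line_to([*e,.055],rate=.04);e=PC-d*.13;ctrl.line_to([*e,.16],rate=.15)
for n in("side","top"):
    c=cams.capture(n);print(n,grip_side(c));m=measure(c);print(m)
    cv2.imwrite(f"pics/{n}3.png",c["color"][:,:,::-1])
print(readout.get_obs()["clock"])
c=cams.capture("top");a=rect(c,PC[0]-.06,PC[1]+.06,480,.00025,.05);cv2.imwrite("pics/r3.png",a[:,:,::-1])
E
```

```text
start (np.float64(0.018161206429790407), array([0.60121167, 0.09770923]), 0.01580745540559292, np.int32(279))
now (np.float64(0.006519448084075442), array([0.59121507, 0.09159525]), 0.01583246886730194, np.int32(266)) bore px [0.59017501 0.09097151 0.108     ]
side (np.float64(0.006370841106988809), array([0.59102064, 0.09158603]), 0.016073398292064667, np.int32(275))
[array([0.58638585, 0.08847193]), 0.03660143166780472, 862, array([0.59102064, 0.09158603]), 0.016073398292064667, 243]
top (np.float64(0.005140286412106415), array([0.59087873, 0.08972261]), 0.016105089336633682, np.int32(454))
[array([0.58631641, 0.08727504]), 0.03619826212525368, 1366, array([0.59118468, 0.08991587]), 0.016027959063649178, 439]
10.2833
```

View pics/r3.png

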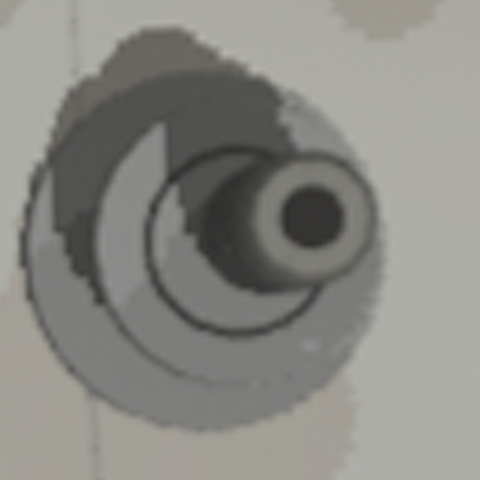

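The grip stands upright, and in the rectified view its offset is down to about (4.7, 2.8) mm. The ring centre at (238,241) px gives (0.586, 0.087), which matches the pedestal centre. The push reproduced as predicted, so I'll do the last 5.5 mm.

Run:
```python
from h import *
d=-np.array([.0047,.0028]);d/=np.hypot(*d)
ctrl.line_to([*(PC-d*.055),.055],rate=.12)
ctrl.line_to([*(PC-d*.036),.055],rate=.03,guard=5)
hit=ctrl.line_to([*(PC-d*.0265),.055],rate=.01,guard=5);o=readout.get_obs();print(hit,o["position"]-np.r_[PC-d*.0265,.055])
ctrl.line_to([*(PC-d*.05),.055],rate=.03);ctrl.line_to([*(PC-d*.13),.16],rate=.15)
R=[]
for n in("side","top"):
    c=cams.capture(n);m=measure(c);print(n,m[0],m[3],"rel mm",(m[3]-m[0])*1e3,(m[3]-PC)*1e3,m[4])
    v=c["color"][180:300,230:380] if n=="side" else c["color"][160:280,230:380]
    R.append(cv2.resize(v[:,:,::-1],(400,320),interpolation=cv2.INTER_CUBIC))
cv2.imwrite("pics/f4.png",np.hstack(R));print(readout.get_obs()["clock"])
```

```text
False [-1.28270119e-05 -1.89998753e-05  5.09307681e-06]
side [0.58639455 0.08880908] [0.58662713 0.08862817] rel mm [ 0.23257732 -0.180915  ] [0.22712574 1.42816542] 0.015877695754170418
top [0.58619255 0.0872077 ] [0.58656734 0.08720994] rel mm [0.37479401 0.00224262] [0.16734228 0.00993996] 0.015932802110910416
15.5083
```

View pics/f4.png

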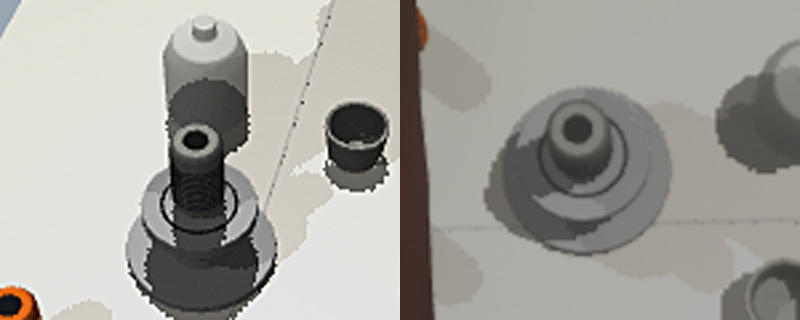

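The grip stands upright with the ring visible around it: the side panel ring is around (200,203) and the top panel ring around (583,152). Both cameras put it within 0.4 mm of the pedestal centre, and the arm is clear, so I'm handing in.

```bash
python3 -c "
from station import finish_job
print(finish_job())"
```

```text
the job is handed in; nothing more can be done
None
```

The grip now stands upright in the middle of the engraved ring on the small pedestal, and the job is handed in. I moved it with two slow pushes (about 10–12 mm/s) by the shut fingertips, roughly 7 mm up its side. The first covered about 12 mm and the second about 5.5 mm; no 5 N force guard tripped.

- **Position:** both cameras put the grip within 0.4 mm of the pedestal centre. The side camera gave (0.23, −0.18) mm and the top camera (0.37, 0.00) mm.
- **Ring:** it shows around the grip in the last pictures, apart from the part each camera sees hidden behind the grip.
- **Clearances:** the arm had backed off and was touching nothing, at about 15.5 s on the clock.
- **Bystanders:** I touched none of them, but I did not measure them again afterwards. The cover, the cup and the edge of the orange grip in the last pictures look undisturbed.

Two readings disagreed along the way:
- **Camera offset:** the side camera reads y about 1.4 mm higher than the top camera. That is within its stated calibration, and it cancels when the grip is compared with the pedestal in the same picture.
- **Bad readings:** the automatic position readings taken during the first push were wrong because the gripper was in view. I backed the arm off and measured again before the second push.

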